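# Fit the keyed tube carousel into the sample changer's drive hub and hold it home

## Task

The tube carousel is resting on the beaker: take it by its grip and push its keyed shaft down into the hub of the drive unit, turning it under light pressure until the key drops into the keyway, without ramming it. Then keep pushing against the ejector spring in the hub until the collar sits flush on the hub's face, and finish still gripping it and pressing it fully home so that I can tighten the clamp screw; do not let go. Leave the beaker standing, and the tip box, slide container and black slide box where they are.

Things in the scene. Friction and masses are not known exactly. Their poses are not given: they have to be found in the camera images.
- carousel: Tube carousel, 0.22 kg: white disc, 96 mm diameter, 6 mm thick, ten holes, black grip above, steel stub shaft below. Origin: on the axis, in the underside of the steel collar (40 mm diameter, 4 mm thick) under the disc, the face that must sit flush on the hub; own z up. Disc from z = 4 to 10 mm. Starts upright on the beaker's rim, shaft inside, own -x within 0.9 rad of the world's -x.
- carousel_grip (a point): Where to grip: on the carousel's axis, 44 mm above its origin (same axes). The grip is a black block 18 mm thick between its two flats, which face the carousel's own +y and -y, and 26 mm long along x; it spans 19 mm below to 13 mm above this point. Below it is a steel neck, widening to 40 mm diameter on the disc.
- shaft_tip (a point): Centre of the shaft's lower end, 36 mm below the carousel's origin. The shaft is 18 mm in diameter; its last 4 mm taper to 12 mm. The lowest 12 mm are a plain round pilot without key.
- key_foot (a point): Middle of the lower end of the key: 12 mm from the shaft's axis on the carousel's own -x side, 24 mm below the carousel's origin. The key is one steel bar 6 mm wide, reaching out to 14 mm from the axis and from here up to just under the collar. A small steel index tab on the disc's rim lies straight above it.
- drive_unit: Drive unit of the sample changer, fixed: low grey case 150 (x) x 130 (y) x 45 mm, origin at the centre of its underside; front (knob, switch, display) faces own -x. On it, 20 mm toward own +x from the centre, stands the vertical aluminium hub, 48 mm diameter, 44 mm tall. The gearbox holds the hub (0.5 N m to turn it) while the key slides over its face. A tall incubator stands left of it.
- hub_face (a point): Centre of the bore's mouth, level with the hub's face, 89 mm above the bench; axes of the drive unit. Bore 20 mm; one keyway 8.5 mm wide, out to 16 mm from the axis. Its angle is not reported: anywhere within 0.6 rad either side of the unit's own -x; a small dark clamp screw marks its side. The key stands on the face at 12 mm shaft depth; fully home is 36 mm, collar on the face.
- ejector (a joint): Spring plunger at the bottom of the bore, 0 when up, metres pressed down. Its top is 26 mm below the hub's face, so it resists the last 10 mm of the shaft's travel, with 4 N rising to 10 N at 0.010 (fully home), and lifts the carousel again if it is let go.
- beaker: Clear plastic beaker, 61 mm diameter, 69 mm tall, loose, origin at the centre of its underside. The carousel's disc rests on its rim.
- tip_box: Pipette-tip box, 75 x 85 x 50 mm, loose bystander, origin at the centre of its underside.
- square_bottle: Upright milky slide container, 34 x 50 x 96 mm, loose bystander, origin at the centre of its underside.
- slide_box_black: Open black box of slides, 85 x 34 x 50 mm, loose bystander, origin at the centre of its underside.
There are look-alikes about, which are no part of the job. What is shaped like the beaker but blue is not meant.

How it is judged:
By the outcome, as a careful person would: the job done as asked, in the order asked, and still so for the second after the job is handed in, while the arm keeps its last pose, push and grip.
It also fails if it takes over 61 s, if anything falls off the work surface, if the arm or the gripper's body presses on something with over 40 N, if the wrist force passes 120 N, or if a joint passes its speed limit or range.

## Robot

A 6-joint arm with a two-finger parallel gripper is mounted at the origin on a cart in front of the work surface, level with it; the furniture and walls round the work are solid. World frame = base frame: x ahead of the robot, y to its left, z up, the work surface at z = 0. Lengths are in m, angles in degrees, forces in N, time in s.
With the tool pointing down it reaches from about 0.25 to 0.775 m from the base axis. Payload 4 kg.
Tool frame: the origin (TCP) lies midway between the tips of the shut fingers; the grasp point (between the pads) lies 19 mm behind it; z points along the fingers, y is the line along which they close (so a half turn about z gives the same grasp; the last joint's range is limited). The gripper opens to 85 mm and grips with 20 to 120 N. Pads are 22 mm wide; open, the fingers measure 114 mm over their backs; the gripper's body (76 mm by 85 mm) begins 54 mm behind the grasp point. The pads swing forward as they close: fully open they stand 13 mm farther back than shut.
Start: joints at [67.202, 4.996, 78.535, -0, 96.463, -5.907], TCP at [0.16, 0.526, 0.2] pointing down, gripper open.
Joint ranges: [-177.83, 177.83], [-43.37, 116.18], [15.69, 146.23], [-61.86, 241.86], [9.47, 152.12], [-147.06, 147.06]. Speed limits (degrees/s): [159.86, 159.86, 180, 180, 180, 180].

## Interface

Orientations are given as a 3x3 rotation matrix whose columns are the frame's x, y, z axes.
In Python, from plant import robot gives the robot as it stands. The module is installed in compiled form; this text tells all that it offers.
- The arm moves only by the shell command python3 -m crank 'ROWS' [FORCE]. ROWS is JSON, a list of rows, each an object with "travel": the shift along the tool's x, y, z in mm, a list of three; "yaw": the turn about the tool's z in rad; "grip": the opening, from 0 (shut) to 1 (fully open). A call has 1 to 8 rows; each row is the pose to reach, as a shift and turn from the pose commanded when the call began, along the tool's axes at that moment; what a row does not reach only later rows make up. A row lasts 1/8 s, in which the tool goes at most 62.5 mm and 10.7 degrees, less where a joint would pass 70% of its speed; a pose out of reach is approached as far as the arm can. A call with a gripper value outside its range is refused whole. The fingers move at their own pace and stop on an object; FORCE is the grip in N (left out, the last holds). Time passes only in rows, so rows that repeat a pose let the fingers close. It gives the time, the measured TCP pose, the force, the opening and the grip force at its end, in the units of the state.
- robot.read_state(): the state, without advancing time (a new reading comes with each control period).
- robot.grab_frame(name): name is "side" or "top"; returns the picture (480x640x3 uint8, blue, green, red); there is no depth.
- robot.get_calibration(name): a dict with "fx", "fy", "cx", "cy" (pixels), "distortion" ([k1, k2, p1, p2, k3] as OpenCV has them; the pictures are not rectified), "world_to_cam" (4x4, takes a point from world to camera coordinates). Camera axes: x right, y up, looking along -z (the intrinsics and any distortion apply to the point x, -y, -z); pixel columns grow to the right and rows downward; lengths in m; the calibration is good to about 2 mm. A picture is of the moment at which its call begins. get_calibration takes no time and is no camera call.
- robot.sign_off(): hands the job in; it is judged then, once.
The state is a dict: "t": time; "q": joint angles; "joint_velocities": joint speeds; "tau": joint torques, N m; "tcp_pos": TCP position; "tcp_rot": TCP orientation; "force": force on the tool from outside, world axes, zero at the start; "torque": the same for the moment, N m; "finger_gap": opening from 0.0 (shut) to 1.0 (fully open); "grip_force": force on a finger pad.
Only numpy, scipy, OpenCV 4.12 (cv2) and the standard library are available. Lean on these libraries where they do the work, as an engineer would, in place of code of your own. Each camera call takes 0.05 s, during which the arm holds its last target. There are 200 camera calls.

## Working session

There is one attempt and no reset: what is moved stays moved. The work goes in short steps, Python scripts to look and compute and a shell command to move; the robot and the scene stay as the last step left them, time stands still between calls to the robot, and variables do not carry over. Pictures are saved under pics/ and viewed, at most 10 in all, crops included, and the job is handed in when it is done.

```bash
mkdir -p pics
python3 - <<'E'
from plant import robot
import cv2
for n in("side","top"):
    cv2.imwrite(f"pics/{n}0.png",robot.grab_frame(n)); c=robot.get_calibration(n); print(n,c)
s=robot.read_state();print(s)
E
```

```text
side {'fx': 545.8187147178454, 'fy': 545.8187147178454, 'cx': 309.75308312557223, 'cy': 241.79627554592832, 'distortion': array([-0.06621044,  0.        ,  0.        ,  0.        ,  0.        ]), 'world_to_cam': array([[-0.80389718, -0.59461115, -0.0136718 ,  0.31310339],
       [ 0.24726235, -0.35502115,  0.90156603, -0.23377526],
       [-0.54093499,  0.72138587,  0.43242545, -0.55969374],
       [ 0.        ,  0.        ,  0.        ,  1.        ]])}
top {'fx': 520.7918356549299, 'fy': 520.7918356549299, 'cx': 318.06623276268954, 'cy': 240.05998661104516, 'distortion': array([-0.08474566,  0.        ,  0.        ,  0.        ,  0.        ]), 'world_to_cam': array([[-0.01724019, -0.99965703, -0.01971269, -0.1250806 ],
       [ 0.98469395, -0.02039547,  0.17309493, -0.47634731],
       [-0.17343761, -0.01642677,  0.98470785, -1.00082307],
       [ 0.        ,  0.        ,  0.        ,  1.        ]])}
{'t': 0.1, 'q': array([ 6.72012923e+01,  5.03659745e+00,  7.86176841e+01, -1.75312181e-03,
        9.64648826e+01, -5.90749391e+00]), 'joint_velocities': array([-0.00989706, -0.10616719, -0.20816888,  0.01942848,  0.03437754,
       -0.00280454]), 'tau': array([ 1.26071212e-03, -3.53014183e+01, -3.14218569e+01, -2.84693660e-04,
        7.90585211e-03, -1.37718385e-05]), 'tcp_pos': array([0.15961548, 0.52577272, 0.19862568]), 'tcp_rot': array([[-9.56857088e-01,  2.90557925e-01, -7.77885815e-04],
       [ 2.90558908e-01,  9.56855161e-01, -1.92909494e-03],
       [ 1.83810234e-04, -2.07188982e-03, -9.99997837e-01]]), 'force': array([ 0.00257819, -0.16669904,  0.30496587]), 'torque': array([-0.02765027, -0.00525542, -0.01750208]), 'grip_force': 0.0, 'finger_gap': 0.9994200764710172}
```

View pics/side0.png

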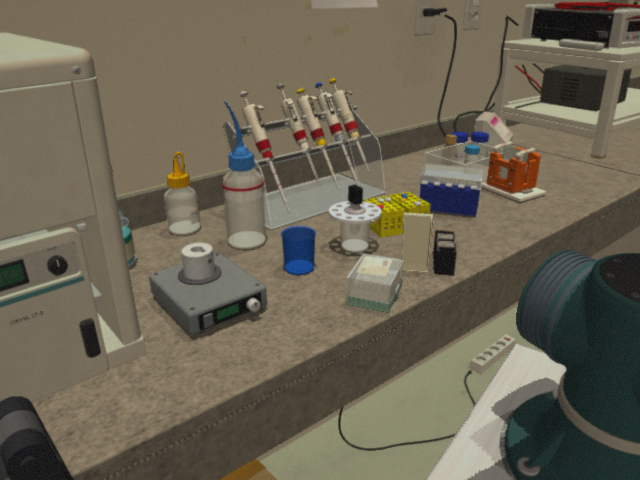

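View pics/top0.png

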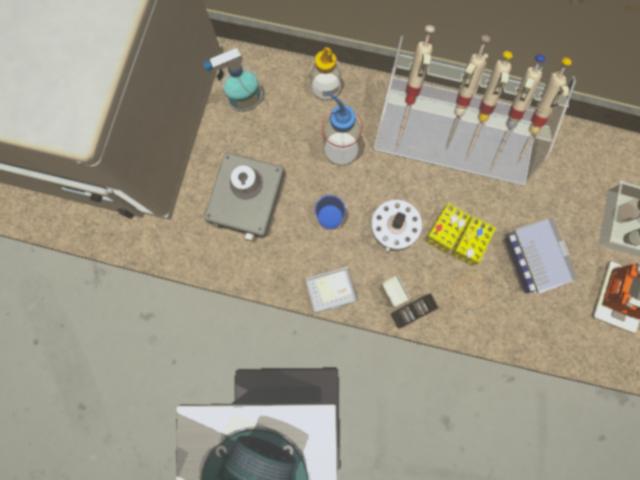

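The side view shows the carousel at about (355,210) on its beaker and the hub at about (197,260). In the top view they are at (397,223) and (243,178). I'll enlarge both.

Run:
```python
import cv2,numpy as np
a=cv2.imread("pics/side0.png");b=cv2.imread("pics/top0.png")
def c(im,x,y,w,h):
    return cv2.resize(im[y:y+h,x:x+w],(400,300),interpolation=cv2.INTER_CUBIC)
m=np.vstack([np.hstack([c(a,170,230,80,60),c(a,315,170,80,60)]),np.hstack([c(b,205,148,80,60),c(b,357,193,80,60)])])
cv2.imwrite("pics/m.png",m)
```

```text
(no output)
```

View pics/m.png

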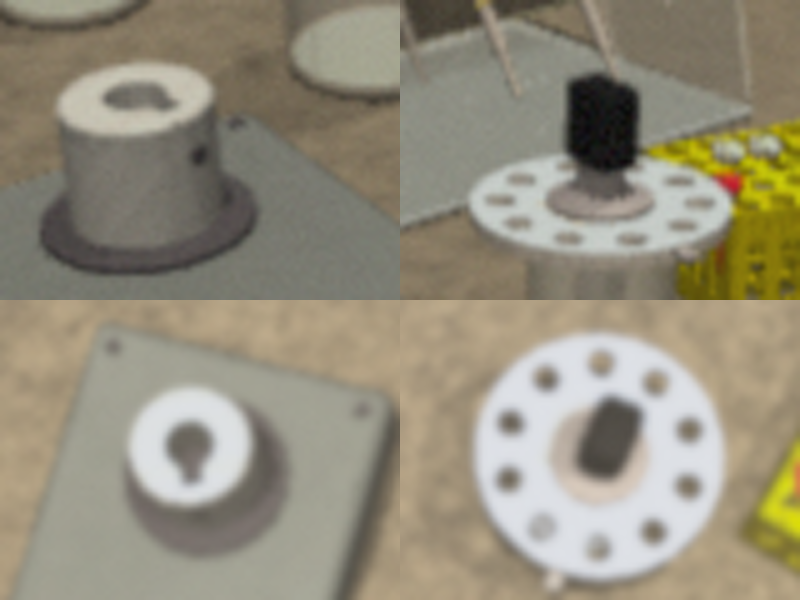

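The crops show the bore, keyway and tab clearly. The keyway points down in the top image, towards -x, and the tab is at about (387.5,249) in the top view. I'll solve for the positions with both cameras.

```bash
cat > h.py <<'E'
import cv2,numpy as np
from plant import robot
from scipy.optimize import least_squares
def ray(n,p):
    c=robot.get_calibration(n);K=np.array([[c["fx"],0,c["cx"]],[0,c["fy"],c["cy"]],[0,0,1]])
    u=cv2.undistortPoints(np.array([[p]],float),K,np.array(c["distortion"]))[0,0]
    M=np.array(c["world_to_cam"]);R=M[:3,:3]
    return -R.T@M[:3,3],R.T@np.array([u[0],-u[1],-1])
def onz(n,p,z):
    o,d=ray(n,p);return o+d*(z-o[2])/d[2]
def proj(n,X):
    c=robot.get_calibration(n);K=np.array([[c["fx"],0,c["cx"]],[0,c["fy"],c["cy"]],[0,0,1]])
    M=np.array(c["world_to_cam"]);P=M[:3,:3]@X+M[:3,3];P=P*[1,-1,-1]
    return cv2.projectPoints(P[None],np.zeros(3),np.zeros(3),K,np.array(c["distortion"]))[0][0,0]
E
python3 - <<'E'
from h import *
d=lambda x0,y0,x,y:(x0+(x+.5)/5-.5,y0+(y+.5)/5-.5)
S1=lambda x,y:d(170,230,x,y);S2=lambda x,y:d(315,170,x-400,y)
T1=lambda x,y:d(205,148,x,y-300);T2=lambda x,y:d(357,193,x-400,y-300)
for nm,a,b,z in[("hub",S1(135.5,100),T1(191,447.5),.089),("bore",S1(135,97),T1(190,445),.089),("kway",S1(178,104),T1(191,483),.089),("disc",S2(601,203),T2(599,456),.075),("tab",S2(690,253),T2(554,580),.072)]:
    A=onz("side",a,z);B=onz("top",b,z)
    tri=least_squares(lambda X:np.r_[proj("side",X)-a,proj("top",X)-b],B)
    print(nm,A.round(4),B.round(4),tri.x.round(4),tri.cost.round(2))
E
```

```text
hub [0.5926 0.0139 0.089 ] [0.5935 0.0103 0.089 ] [0.5949 0.0112 0.0871] 0.22
bore [0.5943 0.0125 0.089 ] [0.5945 0.0107 0.089 ] [0.5953 0.0112 0.0881] 0.08
kway [0.5798 0.0083 0.089 ] [0.579  0.0101 0.089 ] [0.5785 0.0097 0.09  ] 0.02
disc [ 0.4966 -0.2857  0.075 ] [ 0.4967 -0.2872  0.075 ] [ 0.4971 -0.2871  0.0743] 0.03
tab [ 0.4496 -0.2704  0.072 ] [ 0.4488 -0.2681  0.072 ] [ 0.4485 -0.2681  0.0731] 0.01
```

```bash
cat >> h.py <<'E'
def go(x,y,z,ang):
    s=robot.read_state();R=np.array(s["tcp_rot"]);w=np.array([x,y,z])-s["tcp_pos"]
    a=np.degrees(np.arctan2(R[1,1],R[0,1]))
    print("t",s["t"],"tcp",s["tcp_pos"].round(4),"yang",a.round(2),"tilt",R[:2,2].round(4),"F",s["force"].round(1),"M",s["torque"].round(2),"gap",round(s["finger_gap"],3),"gf",s["grip_force"])
    print("travel mm",(R.T@w*1000).round(1),"yaw",round(-np.radians(ang-a),3))
E
python3 - <<'E'
from h import *
go(.4967,-.2868,.2,68.8)
o,d=ray("side",(170+200.5/5-.5,230+155.5/5-.5))
c=np.array([.5942,.0113]);f=lambda t:np.hypot(*((o+d*t)[:2]-c))-.024
ts=np.linspace(.5,1.2,20000);t=next(t for t in ts if f(t)<0)
p=o+d*t;print(p,np.degrees(np.arctan2(*(p[:2]-c)[::-1])))
E
```

```text
t 0.1 tcp [0.1596 0.5258 0.1986] yang 73.11 tilt [-0.0008 -0.0019] F [ 0.  -0.2  0.3] M [-0.03 -0.01 -0.02] gap 0.999 gf 0.0
travel mm [-5.586e+02 -6.796e+02 -1.000e-01] yaw 0.075
[0.57023319 0.01011679 0.0751651 ] -177.17367343810153
```

```bash
R='{"travel":[-559,-680,0],"yaw":0.075,"grip":1}'; python3 -m crank '[{"travel":[-559,-680,0],"yaw":0.075,"grip":1},{"travel":[-559,-680,0],"yaw":0.075,"grip":1},{"travel":[-559,-680,0],"yaw":0.075,"grip":1},{"travel":[-559,-680,0],"yaw":0.075,"grip":1},{"travel":[-559,-680,0],"yaw":0.075,"grip":1},{"travel":[-559,-680,0],"yaw":0.075,"grip":1},{"travel":[-559,-680,0],"yaw":0.075,"grip":1},{"travel":[-559,-680,0],"yaw":0.075,"grip":1}]' 30; python3 -c "
from h import *
go(.4967,-.2868,.2,68.8)"
```

```text
t: 1.1
tcp_pos: [0.3516, 0.0626, 0.1995]
tcp_rot: [[-0.932, 0.361, 0.001], [0.361, 0.932, 0.0], [-0.001, 0.001, -1.0]]
force: [0.1, -0.2, -0.6]
finger_gap: 0.999
grip_force: 0.0
t 1.1 tcp [0.3516 0.0626 0.1995] yang 68.82 tilt [0.0007 0.0004] F [ 0.1 -0.2 -0.6] M [ 0.04 -0.02  0.02] gap 0.999 gf 0.0
travel mm [-261.6 -273.3   -0.5] yaw 0.0
```

```bash
python3 -m crank '[{"travel":[-259,-270,0],"yaw":0,"grip":1},{"travel":[-259,-270,0],"yaw":0,"grip":1},{"travel":[-259,-270,0],"yaw":0,"grip":1},{"travel":[-259,-270,0],"yaw":0,"grip":1},{"travel":[-259,-270,0],"yaw":0,"grip":1},{"travel":[-259,-270,0],"yaw":0,"grip":1},{"travel":[-259,-270,0],"yaw":0,"grip":1},{"travel":[-259,-270,0],"yaw":0,"grip":1}]' 30; python3 -c "
from h import *
go(.4967,-.2868,.09,68.8)"
```

```text
t: 2.1
tcp_pos: [0.4949, -0.2804, 0.1988]
tcp_rot: [[-0.932, 0.362, -0.002], [0.362, 0.932, 0.002], [0.002, 0.001, -1.0]]
force: [0.9, 0.9, -0.3]
finger_gap: 1.001
grip_force: 0.0
t 2.1 tcp [ 0.4949 -0.2804  0.1988] yang 68.8 tilt [-0.0016  0.0018] F [ 0.9  0.9 -0.3] M [ 0.02 -0.01  0.03] gap 1.001 gf 0.0
travel mm [ -4.2  -5.4 108.8] yaw -0.0
```

```bash
python3 -m crank '[{"travel":[0,0,50],"yaw":0,"grip":1},{"travel":[0,0,50],"yaw":0,"grip":1},{"travel":[0,0,50],"yaw":0,"grip":1}]' 30; python3 -c "
from h import *
go(.4967,-.2868,.09,68.8)"
```

```text
t: 2.48
tcp_pos: [0.4958, -0.2802, 0.1517]
tcp_rot: [[-0.933, 0.36, 0.002], [0.36, 0.933, -0.001], [-0.002, -0.0, -1.0]]
force: [-0.6, -0.2, 0.4]
finger_gap: 0.997
grip_force: 0.0
t 2.475 tcp [ 0.4958 -0.2802  0.1517] yang 68.89 tilt [ 0.0021 -0.0012] F [-0.6 -0.2  0.4] M [-0.02 -0.05  0.03] gap 0.997 gf 0.0
travel mm [-3.1 -5.8 61.7] yaw 0.002
```

```bash
python3 -m crank '[{"travel":[-3,-6,10],"yaw":0,"grip":1},{"travel":[-3,-6,35],"yaw":0,"grip":1},{"travel":[-3,-6,55],"yaw":0,"grip":0.6},{"travel":[-3,-6,61],"yaw":0,"grip":0.5},{"travel":[-3,-6,61],"yaw":0,"grip":0.4},{"travel":[-3,-6,61],"yaw":0,"grip":0.4},{"travel":[-3,-6,61],"yaw":0,"grip":0.4}]' 30; python3 -c "
from h import *
go(.4967,-.2868,.09,68.8)
cv2.imwrite('pics/g.png',np.hstack([cv2.resize(robot.grab_frame('side')[150:270,315:415],(400,480),interpolation=2),cv2.resize(robot.grab_frame('top')[163:283,347:447],(400,480),interpolation=2)]))"
```

```text
t: 3.35
tcp_pos: [0.4965, -0.288, 0.0899]
tcp_rot: [[-0.932, 0.361, 0.002], [0.361, 0.932, -0.001], [-0.002, -0.0, -1.0]]
force: [0.1, -0.3, 0.6]
finger_gap: 0.402
grip_force: 0.0
t 3.35 tcp [ 0.4965 -0.288   0.0899] yang 68.81 tilt [ 0.0018 -0.0012] F [ 0.1 -0.3  0.6] M [-0.02 -0.01  0.04] gap 0.402 gf 0.0
travel mm [ 0.3  1.2 -0.1] yaw 0.0
```

View pics/g.png

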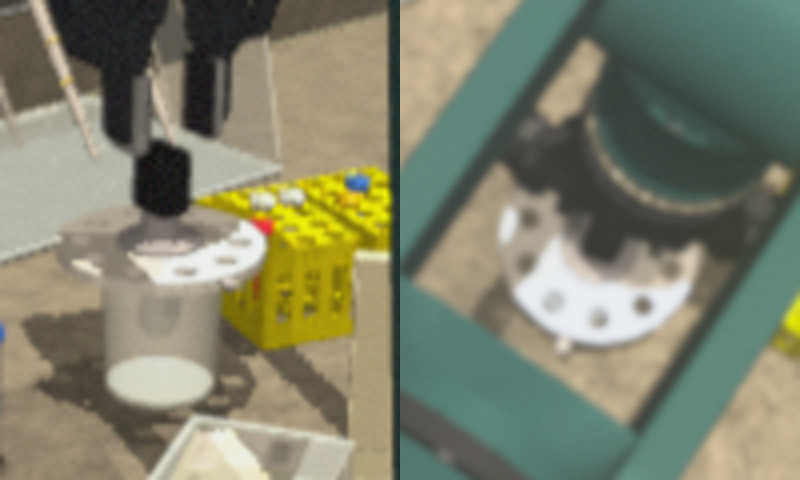

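```bash
python3 -c "
from h import *
y=np.array([.361,.932,0])
for z in (.09,.1,.11,.12,.13):
  print(z,[((proj('side',np.array([.4965,-.288,z])+k*y)-[315,150])*4).round() for k in (-.025,0,.025)])"
```

```text
0.09 [array([206., 198.]), array([163., 209.]), array([118., 220.])]
0.1 [array([207., 177.]), array([163., 188.]), array([119., 200.])]
0.11 [array([207., 157.]), array([164., 168.]), array([119., 179.])]
0.12 [array([208., 136.]), array([164., 147.]), array([119., 158.])]
0.13 [array([209., 116.]), array([165., 126.]), array([119., 136.])]
```

```bash
python3 -m crank '[{"travel":[0,1,0],"yaw":0,"grip":0.28},{"travel":[0,1,0],"yaw":0,"grip":0.28}]' 30; python3 -c "
from h import *
go(.4967,-.2868,.09,68.8)
im=robot.grab_frame('side')
y=np.array([.361,.932,0])
cv2.imwrite('pics/g2.png',cv2.resize(im[120:240,300:420],(600,600),interpolation=cv2.INTER_CUBIC))"
```

```text
t: 3.7
tcp_pos: [0.4963, -0.2865, 0.0887]
tcp_rot: [[-0.932, 0.361, 0.0], [0.361, 0.932, 0.0], [-0.0, 0.0, -1.0]]
force: [-0.1, 0.3, 0.1]
finger_gap: 0.282
grip_force: 0.0
t 3.7 tcp [ 0.4963 -0.2865  0.0887] yang 68.82 tilt [0.0001 0.0001] F [-0.1  0.3  0.1] M [-0.03 -0.02  0.04] gap 0.282 gf 0.0
travel mm [-0.4 -0.1 -1.3] yaw 0.0
```

View pics/g2.png

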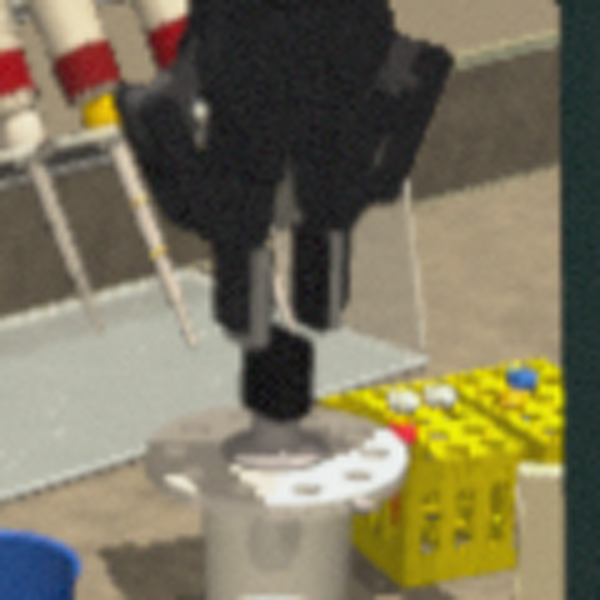

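```bash
python3 -c "
from h import *
X=np.array([.011*-.932+.4963,.011*.361-.2865,0])
for z in (.08,.09,.1,.11,.12,.13):
  print(z,((proj('side',X+[0,0,z])-[300,120])*5).round(),((proj('side',np.array([.4967,-.2868,z]))-[300,120])*5).round())
for k in (.0,.01,.02,.03): print(k)
"
```

```text
0.08 [294. 447.] [276. 437.]
0.09 [295. 422.] [276. 412.]
0.1 [296. 396.] [277. 386.]
0.11 [296. 370.] [277. 360.]
0.12 [297. 344.] [278. 334.]
0.13 [298. 317.] [279. 308.]
0.0
0.01
0.02
0.03
```

The fingertips look higher, at about z=0.12, than the reported TCP. Closing lightly will test this, because the fingers should stop at an 18 mm gap.

```bash
python3 -m crank '[{"travel":[0,0,0],"yaw":0,"grip":0.15},{"travel":[0,0,0],"yaw":0,"grip":0.15},{"travel":[0,0,0],"yaw":0,"grip":0.15}]' 20; python3 -c "
from h import *
go(.4967,-.2868,.09,68.8)"
```

```text
t: 4.12
tcp_pos: [0.4964, -0.2866, 0.0888]
tcp_rot: [[-0.932, 0.361, 0.0], [0.361, 0.932, 0.0], [-0.0, 0.0, -1.0]]
force: [0.2, 0.6, 1.4]
finger_gap: 0.191
grip_force: 19.6
t 4.125 tcp [ 0.4964 -0.2866  0.0888] yang 68.82 tilt [0.0002 0.0001] F [0.2 0.6 1.4] M [ 0.07 -0.01 -0.07] gap 0.191 gf 19.562657475471497
travel mm [-0.4 -0.1 -1.2] yaw 0.0
```

```bash
python3 -c "
from h import *
a=robot.grab_frame('side');b=robot.grab_frame('top')
cv2.imwrite('pics/g3.png',np.hstack([cv2.resize(x,(400,500),interpolation=cv2.INTER_CUBIC) for x in (a[150:250,315:395],b[150:275,347:447])]))"
```

```text
(no output)
```

View pics/g3.png

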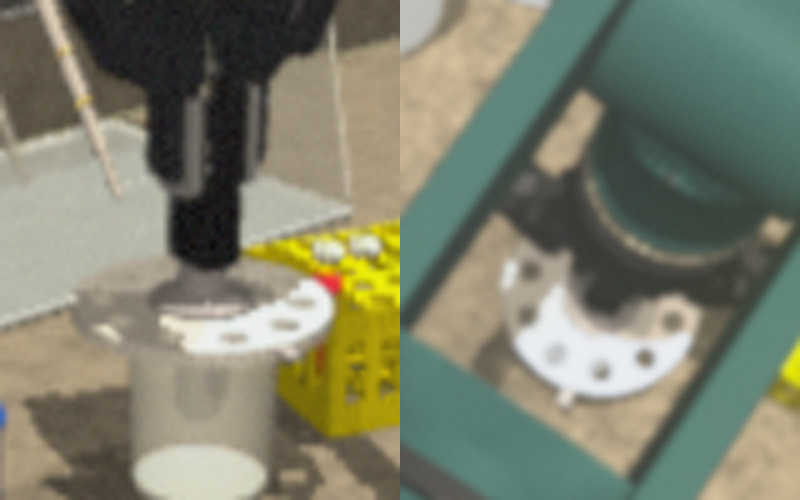

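```bash
python3 -c "
from h import *
a=(357,135);b=(405,209)
t=least_squares(lambda X:np.r_[proj('side',X)-a,proj('top',X)-b],[.5,-.29,.2]);print(t.x,t.cost)
for z in (.09,.12,.16,.2,.25,.3): print(z,proj('top',np.array([.4963,-.2865,z])).round(1),((proj('side',np.array([.4963,-.2865,z]))-[300,120])*5).round())
print(robot.read_state()['q'])
"
```

```text
[ 0.49312043 -0.28300111  0.21647795] 0.14007525905926896
0.09 [397.  222.4] [277. 412.]
0.12 [399.1 219.1] [279. 335.]
0.16 [402.1 214.3] [281. 228.]
0.2 [405.4 209.1] [283. 118.]
0.25 [409.9 201.9] [287. -25.]
0.3 [414.9 193.8] [ 290. -174.]
[-3.56766108e+01  1.06112725e+01  8.49617249e+01  1.24317168e-02
  8.44220824e+01 -1.04492063e+02]
```

```bash
python3 -m crank '[{"travel":[0,0,0],"yaw":0,"grip":0.6},{"travel":[0,0,0],"yaw":0,"grip":0.6},{"travel":[0,0,0],"yaw":0,"grip":0.6},{"travel":[0,0,4],"yaw":0,"grip":0.6},{"travel":[0,0,8],"yaw":0,"grip":0.6},{"travel":[0,0,8],"yaw":0,"grip":0.6}]' 20; python3 -m crank '[{"travel":[0,0,0],"yaw":0,"grip":0.15},{"travel":[0,0,0],"yaw":0,"grip":0.15},{"travel":[0,0,0],"yaw":0,"grip":0.15},{"travel":[0,0,0],"yaw":0,"grip":0.15},{"travel":[0,0,0],"yaw":0,"grip":0.15}]' 20
```

```text
t: 4.97
tcp_pos: [0.4959, -0.2863, 0.0798]
tcp_rot: [[-0.932, 0.361, -0.001], [0.361, 0.932, 0.001], [0.002, 0.0, -1.0]]
force: [-0.4, 0.6, 0.1]
finger_gap: 0.594
grip_force: 0.0
t: 5.6
tcp_pos: [0.4965, -0.2866, 0.0809]
tcp_rot: [[-0.932, 0.361, 0.001], [0.361, 0.932, -0.0], [-0.0, 0.0, -1.0]]
force: [-0.3, 0.2, 2.5]
finger_gap: 0.202
grip_force: 24.4
```

```bash
python3 -m crank '[{"travel":[0,0,0],"yaw":0,"grip":1},{"travel":[0,0,0],"yaw":0,"grip":1},{"travel":[0,0,0],"yaw":0,"grip":1},{"travel":[0,0,0],"yaw":0,"grip":1},{"travel":[0,0,4],"yaw":0,"grip":0.9},{"travel":[0,0,8],"yaw":0,"grip":0.8},{"travel":[0,0,8],"yaw":0,"grip":0.7},{"travel":[0,0,8],"yaw":0,"grip":0.6}]' 20; python3 -m crank '[{"travel":[0,0,0],"yaw":0,"grip":0.4},{"travel":[0,0,0],"yaw":0,"grip":0.4},{"travel":[0,0,0],"yaw":0,"grip":0.35}]' 20;  python3 -m crank '[{"travel":[0,0,0],"yaw":0,"grip":0.15},{"travel":[0,0,0],"yaw":0,"grip":0.15},{"travel":[0,0,0],"yaw":0,"grip":0.15},{"travel":[0,0,0],"yaw":0,"grip":0.15},{"travel":[0,0,0],"yaw":0,"grip":0.15}]' 20
python3 -c "
from h import *
a=robot.grab_frame('side');b=robot.grab_frame('top')
cv2.imwrite('pics/g4.png',np.hstack([cv2.resize(x,(400,500),interpolation=cv2.INTER_CUBIC) for x in (a[150:250,315:395],b[150:275,347:447])]))"
```

```text
t: 6.6
tcp_pos: [0.4963, -0.2866, 0.0726]
tcp_rot: [[-0.932, 0.361, -0.0], [0.361, 0.932, 0.0], [0.0, 0.0, -1.0]]
force: [-0.1, 0.3, 0.7]
finger_gap: 0.599
grip_force: 0.0
t: 6.98
tcp_pos: [0.4964, -0.2867, 0.0728]
tcp_rot: [[-0.932, 0.361, 0.0], [0.361, 0.932, 0.0], [-0.0, 0.0, -1.0]]
force: [-0.4, 0.2, 0.4]
finger_gap: 0.354
grip_force: 0.0
t: 7.6
tcp_pos: [0.4964, -0.2866, 0.0728]
tcp_rot: [[-0.932, 0.361, 0.0], [0.361, 0.932, 0.0], [-0.0, 0.0, -1.0]]
force: [0.1, 0.9, 1.4]
finger_gap: 0.205
grip_force: 25.9
```

View pics/g4.png

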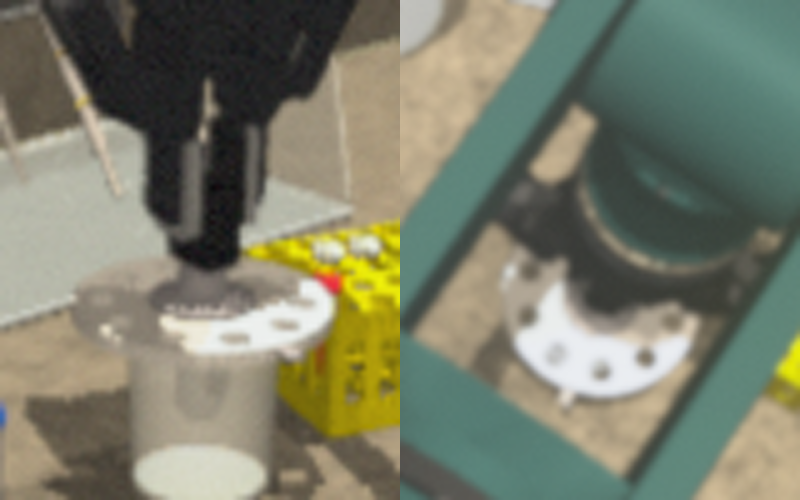

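The reported TCP is already below the disc top with no contact, so the fingertips really are about 30 mm higher than reported. The pads now overlap the grip by about 17 mm. I'll grip harder and lift.

```bash
python3 -m crank '[{"travel":[0,0,0],"yaw":0,"grip":0},{"travel":[0,0,0],"yaw":0,"grip":0},{"travel":[0,0,-10],"yaw":0,"grip":0},{"travel":[0,0,-25],"yaw":0,"grip":0},{"travel":[0,0,-45],"yaw":0,"grip":0},{"travel":[0,0,-70],"yaw":0,"grip":0},{"travel":[0,0,-95],"yaw":0,"grip":0},{"travel":[0,0,-95],"yaw":0,"grip":0}]' 80
python3 -c "
from h import *
go(.594,.0113,.168,82)"
```

```text
t: 8.7
tcp_pos: [0.4977, -0.2878, 0.1713]
tcp_rot: [[-0.932, 0.361, 0.005], [0.361, 0.932, -0.004], [-0.006, -0.002, -1.0]]
force: [0.0, -0.7, -2.6]
finger_gap: 0.189
grip_force: 78.9
t 8.7 tcp [ 0.4977 -0.2878  0.1713] yang 68.81 tilt [ 0.0054 -0.0039] F [ 0.  -0.7 -2.6] M [ 0.   -0.   -0.01] gap 0.189 gf 78.94317626953125
travel mm [ 18.4 313.6   2.6] yaw -0.23
```

```bash
python3 -c "
from h import *
go(.5,-.05,.171,80)"
python3 -m crank '[{"travel":[10,25,0],"yaw":-0.03,"grip":0},{"travel":[24,60,0],"yaw":-0.06,"grip":0},{"travel":[40,100,0],"yaw":-0.1,"grip":0},{"travel":[55,140,0],"yaw":-0.13,"grip":0},{"travel":[70,180,0],"yaw":-0.16,"grip":0},{"travel":[81,206,0],"yaw":-0.2,"grip":0},{"travel":[84,220,0],"yaw":-0.2,"grip":0},{"travel":[84,220,0],"yaw":-0.2,"grip":0}]' 80
python3 -c "
from h import *
go(.5942,.0113,.168,80)"
```

```text
t 8.7 tcp [ 0.4977 -0.2878  0.1713] yang 68.81 tilt [ 0.0054 -0.0039] F [ 0.  -0.7 -2.6] M [ 0.   -0.   -0.01] gap 0.189 gf 78.94317626953125
travel mm [ 83.8 222.5  -0.7] yaw -0.195
t: 9.7
tcp_pos: [0.4974, -0.0509, 0.1671]
tcp_rot: [[-0.986, 0.168, -0.001], [0.168, 0.986, -0.0], [0.001, -0.0, -1.0]]
force: [-1.1, -0.6, -3.1]
finger_gap: 0.19
grip_force: 78.9
t 9.7 tcp [ 0.4974 -0.0509  0.1671] yang 80.31 tilt [-0.0009 -0.0003] F [-1.1 -0.6 -3.1] M [ 0.02 -0.02  0.  ] gap 0.19 gf 78.92682552337646
travel mm [-85.   77.6  -1. ] yaw 0.005
```

```bash
python3 -m crank '[{"travel":[-20,18,0],"yaw":0,"grip":0},{"travel":[-45,41,0],"yaw":0,"grip":0},{"travel":[-70,64,0],"yaw":0,"grip":0},{"travel":[-82,75,0],"yaw":0,"grip":0},{"travel":[-85,78,0],"yaw":0,"grip":0},{"travel":[-85,78,0],"yaw":0,"grip":0},{"travel":[-85,78,0],"yaw":0,"grip":0}]' 80
python3 -c "
from h import *
go(.5942,.0113,.15,80)
a=robot.grab_frame('side');b=robot.grab_frame('top')
cv2.imwrite('pics/h1.png',np.hstack([cv2.resize(x,(400,500),interpolation=cv2.INTER_CUBIC) for x in (a[195:295,155:235],b[100:225,190:290])]))"
```

```text
t: 10.58
tcp_pos: [0.5939, 0.0106, 0.1679]
tcp_rot: [[-0.985, 0.17, -0.0], [0.17, 0.985, -0.0], [0.0, -0.0, -1.0]]
force: [0.4, -0.2, -1.5]
finger_gap: 0.186
grip_force: 79.0
t 10.575 tcp [0.5939 0.0106 0.1679] yang 80.22 tilt [-0.0002 -0.0003] F [ 0.4 -0.2 -1.5] M [-0.04 -0.    0.  ] gap 0.186 gf 78.95052552223206
travel mm [-0.2  0.8 17.9] yaw 0.004
```

View pics/h1.png

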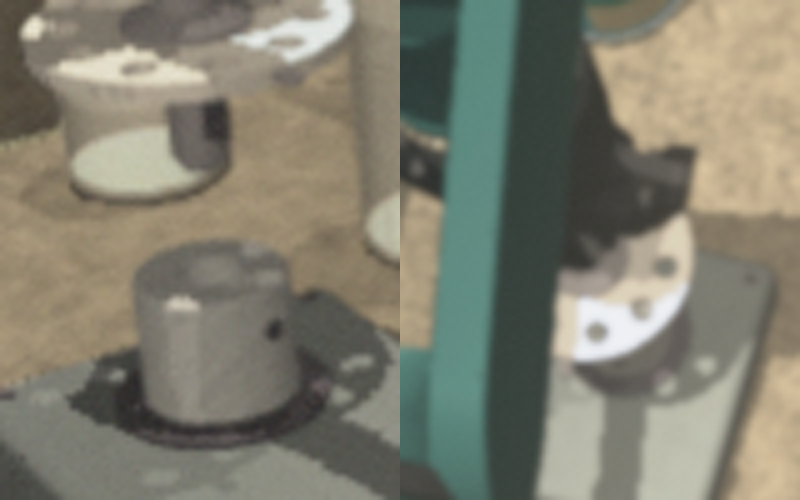

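```bash
python3 -c "
from h import *
for z in (.089,.112,.118,.124,.13,.136): print(z,(proj('side',np.array([.5942,.0113,z]))-[155,195]+.5)*5)
for d in ([.003,0,0],[0,.003,0]): print((proj('side',np.array([.5942,.0113,.124])+d)-[155,195]+.5)*5)
"
```

```text
0.089 [213.69472171 271.12864492]
0.112 [205.91587312 203.11077845]
0.118 [203.86391468 185.09878682]
0.124 [201.80252706 166.9744051 ]
0.13 [199.73169218 148.7369062 ]
0.136 [197.65139318 130.38556237]
[194.98807235 164.65862346]
[194.3842886  170.34145912]
```

The shaft tip is at side pixel (195,228), which matches the predicted hub axis to within 1 mm. I'll descend.

```bash
python3 -m crank '[{"travel":[0,0.5,10],"yaw":0,"grip":0},{"travel":[0,0.5,20],"yaw":0,"grip":0},{"travel":[0,0.5,28],"yaw":0,"grip":0},{"travel":[0,0.5,31],"yaw":0,"grip":0},{"travel":[0,0.5,31],"yaw":0,"grip":0}]' 80
python3 -m crank '[{"travel":[0,0,2],"yaw":0,"grip":0},{"travel":[0,0,4],"yaw":0,"grip":0},{"travel":[0,0,6],"yaw":0,"grip":0},{"travel":[0,0,7],"yaw":0,"grip":0},{"travel":[0,0,7],"yaw":0,"grip":0}]' 80
```

```text
t: 11.3
tcp_pos: [0.5944, 0.0119, 0.1363]
tcp_rot: [[-0.986, 0.169, -0.001], [0.169, 0.986, 0.0], [0.001, 0.0, -1.0]]
force: [0.3, -0.8, -2.1]
finger_gap: 0.187
grip_force: 78.9
t: 11.92
tcp_pos: [0.5945, 0.0119, 0.1296]
tcp_rot: [[-0.986, 0.169, -0.0], [0.169, 0.986, 0.0], [0.0, 0.0, -1.0]]
force: [0.6, -0.8, -2.8]
finger_gap: 0.194
grip_force: 78.9
```

```bash
python3 -m crank '[{"travel":[0,0,1],"yaw":0,"grip":0},{"travel":[0,0,3],"yaw":0,"grip":0},{"travel":[0,0,4],"yaw":0,"grip":0},{"travel":[0,0,4],"yaw":0,"grip":0}]' 80
python3 -m crank '[{"travel":[0,0,1],"yaw":0,"grip":0},{"travel":[0,0,2],"yaw":0,"grip":0},{"travel":[0,0,3],"yaw":0,"grip":0},{"travel":[0,0,3],"yaw":0,"grip":0}]' 80
```

```text
t: 12.42
tcp_pos: [0.5944, 0.0118, 0.1255]
tcp_rot: [[-0.986, 0.169, -0.0], [0.169, 0.986, 0.0], [0.0, 0.0, -1.0]]
force: [-0.7, 0.0, -2.4]
finger_gap: 0.186
grip_force: 78.9
t: 12.92
tcp_pos: [0.5945, 0.0119, 0.1225]
tcp_rot: [[-0.986, 0.169, -0.0], [0.169, 0.986, 0.0], [0.0, 0.0, -1.0]]
force: [0.3, 0.7, -2.7]
finger_gap: 0.189
grip_force: 78.9
```

In the bore with no side load. Next I'll feel for the face in small steps.

```bash
python3 -m crank '[{"travel":[0,0,0.5],"yaw":0,"grip":0},{"travel":[0,0,1],"yaw":0,"grip":0},{"travel":[0,0,1],"yaw":0,"grip":0}]' 80
python3 -m crank '[{"travel":[0,0,0.5],"yaw":0,"grip":0},{"travel":[0,0,1],"yaw":0,"grip":0},{"travel":[0,0,1],"yaw":0,"grip":0}]' 80
```

```text
t: 13.3
tcp_pos: [0.5945, 0.0118, 0.1217]
tcp_rot: [[-0.986, 0.169, -0.0], [0.169, 0.986, 0.0], [0.0, 0.0, -1.0]]
force: [-0.7, 0.7, -1.9]
finger_gap: 0.191
grip_force: 78.9
t: 13.68
tcp_pos: [0.5946, 0.0119, 0.1208]
tcp_rot: [[-0.986, 0.169, 0.0], [0.169, 0.986, 0.0], [-0.0, 0.0, -1.0]]
force: [0.2, -0.2, -2.2]
finger_gap: 0.188
grip_force: 79.0
```

```bash
python3 -m crank '[{"travel":[0,0,0.5],"yaw":0,"grip":0},{"travel":[0,0,1],"yaw":0,"grip":0},{"travel":[0,0,1],"yaw":0,"grip":0}]' 80
python3 -m crank '[{"travel":[0,0,0.5],"yaw":0,"grip":0},{"travel":[0,0,1],"yaw":0,"grip":0},{"travel":[0,0,1],"yaw":0,"grip":0}]' 80
```

```text
t: 14.05
tcp_pos: [0.5948, 0.0118, 0.1203]
tcp_rot: [[-0.986, 0.169, 0.001], [0.169, 0.986, 0.0], [-0.001, 0.0, -1.0]]
force: [-0.6, -0.2, 0.8]
finger_gap: 0.186
grip_force: 79.3
t: 14.42
tcp_pos: [0.595, 0.0118, 0.1198]
tcp_rot: [[-0.986, 0.169, 0.002], [0.169, 0.986, -0.0], [-0.002, 0.0, -1.0]]
force: [-1.1, 0.3, 5.6]
finger_gap: 0.189
grip_force: 79.8
```

The key is standing on the face with about 8 N. I'll turn it now.

```bash
python3 -m crank '[{"travel":[0,0,0],"yaw":-0.02,"grip":0},{"travel":[0,0,0],"yaw":-0.04,"grip":0},{"travel":[0,0,0],"yaw":-0.06,"grip":0},{"travel":[0,0,0],"yaw":-0.08,"grip":0},{"travel":[0,0,0],"yaw":-0.1,"grip":0},{"travel":[0,0,0],"yaw":-0.12,"grip":0},{"travel":[0,0,0],"yaw":-0.14,"grip":0}]' 80; python3 -c "
from h import *
go(.5942,.0113,.1,94)"
```

```text
t: 15.3
tcp_pos: [0.5938, 0.0118, 0.1171]
tcp_rot: [[-1.0, 0.029, -0.003], [0.029, 1.0, 0.0], [0.003, 0.0, -1.0]]
force: [0.6, -0.3, -2.5]
finger_gap: 0.192
grip_force: 78.9
t 15.3 tcp [0.5938 0.0118 0.1171] yang 88.35 tilt [-0.0027  0.0002] F [ 0.6 -0.3 -2.5] M [-0.    0.01 -0.01] gap 0.192 gf 78.93803715705872
travel mm [-0.5 -0.5 17.1] yaw -0.099
```

It dropped in: z is 3.5 mm below the contact height and the force is free. I'll centre it in the keyway and push.

```bash
python3 -m crank '[{"travel":[0,0,0],"yaw":-0.03,"grip":0},{"travel":[0,0,0],"yaw":-0.06,"grip":0},{"travel":[0,0,0],"yaw":-0.08,"grip":0},{"travel":[0,0,1],"yaw":-0.08,"grip":0},{"travel":[0,0,2],"yaw":-0.08,"grip":0},{"travel":[0,0,2],"yaw":-0.08,"grip":0}]' 80; python3 -c "
from h import *
go(.5942,.0113,.1,94)"
```

```text
t: 16.05
tcp_pos: [0.5944, 0.0119, 0.1165]
tcp_rot: [[-0.999, -0.05, -0.0], [-0.05, 0.999, 0.0], [0.0, 0.0, -1.0]]
force: [-0.6, 1.0, -2.3]
finger_gap: 0.187
grip_force: 79.0
t 16.05 tcp [0.5944 0.0119 0.1165] yang 92.87 tilt [-0.0003  0.0001] F [-0.6  1.  -2.3] M [-0.04 -0.05 -0.09] gap 0.187 gf 78.95358324050903
travel mm [ 0.3 -0.5 16.5] yaw -0.02
```

```bash
python3 -m crank '[{"travel":[0,0,1.5],"yaw":0,"grip":0},{"travel":[0,0,3],"yaw":0,"grip":0},{"travel":[0,0,4.5],"yaw":0,"grip":0},{"travel":[0,0,6],"yaw":0,"grip":0},{"travel":[0,0,7.5],"yaw":0,"grip":0},{"travel":[0,0,9],"yaw":0,"grip":0},{"travel":[0,0,9],"yaw":0,"grip":0}]' 80
python3 -m crank '[{"travel":[0,0,1.5],"yaw":0,"grip":0},{"travel":[0,0,3],"yaw":0,"grip":0},{"travel":[0,0,4.5],"yaw":0,"grip":0},{"travel":[0,0,6],"yaw":0,"grip":0},{"travel":[0,0,6],"yaw":0,"grip":0}]' 80; python3 -c "
from h import *
go(.5942,.0113,.0965,94)"
```

```text
t: 16.92
tcp_pos: [0.5944, 0.0119, 0.1075]
tcp_rot: [[-0.999, -0.05, -0.0], [-0.05, 0.999, 0.0], [0.0, 0.0, -1.0]]
force: [0.7, -0.2, -2.7]
finger_gap: 0.187
grip_force: 79.0
t: 17.55
tcp_pos: [0.595, 0.0118, 0.1024]
tcp_rot: [[-0.999, -0.05, 0.002], [-0.05, 0.999, -0.0], [-0.002, -0.0, -1.0]]
force: [-1.2, -0.1, 3.4]
finger_gap: 0.191
grip_force: 79.6
t 17.55 tcp [0.595  0.0118 0.1024] yang 92.88 tilt [ 0.0015 -0.    ] F [-1.2 -0.1  3.4] M [ 0.02  0.09 -0.03] gap 0.191 gf 79.63247537612915
travel mm [ 0.9 -0.5  5.9] yaw -0.02
```

```bash
python3 -m crank '[{"travel":[0,0,1],"yaw":0,"grip":0},{"travel":[0,0,2],"yaw":0,"grip":0},{"travel":[0,0,3],"yaw":0,"grip":0},{"travel":[0,0,4],"yaw":0,"grip":0},{"travel":[0,0,4],"yaw":0,"grip":0}]' 110
python3 -m crank '[{"travel":[0,0,1],"yaw":0,"grip":0},{"travel":[0,0,2],"yaw":0,"grip":0},{"travel":[0,0,2],"yaw":0,"grip":0},{"travel":[0,0,2],"yaw":0,"grip":0}]' 110
python3 -m crank '[{"travel":[0,0,0.5],"yaw":0,"grip":0},{"travel":[0,0,1],"yaw":0,"grip":0},{"travel":[0,0,1],"yaw":0,"grip":0}]' 110
```

```text
t: 18.18
tcp_pos: [0.5951, 0.0118, 0.0986]
tcp_rot: [[-0.999, -0.05, 0.002], [-0.05, 0.999, -0.0], [-0.002, -0.0, -1.0]]
force: [-0.9, 0.7, 5.9]
finger_gap: 0.18
grip_force: 111.9
t: 18.68
tcp_pos: [0.5951, 0.0118, 0.097]
tcp_rot: [[-0.999, -0.05, 0.002], [-0.05, 0.999, -0.0], [-0.002, -0.0, -1.0]]
force: [-1.9, -0.2, 7.7]
finger_gap: 0.176
grip_force: 112.6
t: 19.05
tcp_pos: [0.5953, 0.0119, 0.097]
tcp_rot: [[-0.999, -0.05, 0.003], [-0.05, 0.999, -0.0], [-0.003, -0.0, -1.0]]
force: [-2.0, 0.5, 10.0]
finger_gap: 0.18
grip_force: 112.8
```

```bash
python3 -m crank '[{"travel":[0,0,0.5],"yaw":0,"grip":0},{"travel":[0,0,1],"yaw":0,"grip":0},{"travel":[0,0,1.5],"yaw":0,"grip":0},{"travel":[0,0,1.5],"yaw":0,"grip":0},{"travel":[0,0,1.5],"yaw":0,"grip":0}]' 110; python3 -m crank '[{"travel":[0,0,0.5],"yaw":0,"grip":0},{"travel":[0,0,1],"yaw":0,"grip":0},{"travel":[0,0,1],"yaw":0,"grip":0},{"travel":[0,0,1],"yaw":0,"grip":0}]' 110
python3 -c "
from h import *
go(.5942,.0113,.0965,94)
a=robot.grab_frame('side')
cv2.imwrite('pics/end.png',cv2.resize(a[190:290,140:260],(720,600),interpolation=cv2.INTER_CUBIC))"
```

```text
t: 19.68
tcp_pos: [0.5954, 0.0119, 0.0969]
tcp_rot: [[-0.999, -0.05, 0.004], [-0.05, 0.999, -0.0], [-0.004, -0.0, -1.0]]
force: [-4.1, 0.6, 14.4]
finger_gap: 0.183
grip_force: 113.4
t: 20.18
tcp_pos: [0.5956, 0.0119, 0.0969]
tcp_rot: [[-0.999, -0.05, 0.004], [-0.05, 0.999, -0.0], [-0.004, -0.001, -1.0]]
force: [-6.1, 0.1, 18.4]
finger_gap: 0.181
grip_force: 113.8
t 20.175 tcp [0.5956 0.0119 0.0969] yang 92.89 tilt [ 0.0045 -0.0003] F [-6.1  0.1 18.4] M [ 0.02  1.09 -0.01] gap 0.181 gf 113.81305932998657
travel mm [ 1.4 -0.5  0.4] yaw -0.019
```

View pics/end.png

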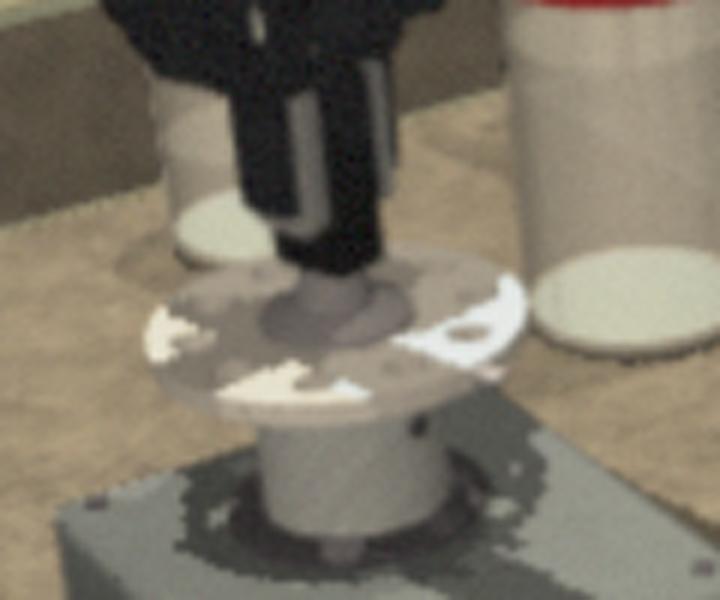

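The disc sits directly on the hub, with the tab above the clamp screw. The depth stopped firmly 23.5 mm below where the key stood on the face, under about 20 N, so I'm handing in.

```bash
python3 -c "
from plant import robot
print(robot.sign_off())"
```

```text
the job is handed in; nothing more can be done
None
```

The carousel is keyed into the hub and pressed home: it stopped firmly 23.5 mm below where the key first stood on the face (24 mm expected). I handed in with the gripper still holding it (about 114 N) and pressing down with about 20 N. The last picture shows the disc down on the hub, but I did not check the beaker and bystanders again after the lift.

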